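# Set the polarizer ring to the clip and test the lamp

### The arm

A 6-joint arm with a two-finger parallel gripper is mounted at the origin on a cart in front of the work surface, level with it; the furniture and walls round the work are solid. World frame = base frame: x ahead of the robot, y to its left, z up, the work surface at z = 0. Lengths are in m, angles in rad, forces in N, time in s.
With the tool pointing down it reaches from about 0.4 to 0.825 m from the base axis. Payload 7 kg.
Tool frame: the origin (TCP) lies midway between the tips of the shut fingers; the grasp point (between the pads) lies arm.hold_point_z behind it (arm.hold_point_z is the distance from the TCP to the grasp point, in m); z points along the fingers, y is the direction in which the jaws open and shut (so a half turn about z gives the same grasp; the last joint's range is limited). The gripper opens to 85 mm and grips with 20 to 120 N. Pads are 22 mm wide; open, the fingers measure 114 mm over their backs; the gripper's body (76 mm by 85 mm) begins 54 mm behind the grasp point. The pads swing forward as they close: fully open they stand 13 mm farther back than shut.
Start: joints at [1.075, 0.359, 0.012, 0, -1.224, -0.288], TCP at [0.477, 0.478, 0.209] pointing down, gripper open.
Joint ranges: [-3.07, 3.07], [-1.43, 2.12], [-1.02, 1.25], [-3.03, 1.67], [-3.05, -0], [-3.03, 3.03]. Speed limits (rad/s): [2.39, 2.39, 3.01, 3.14, 3.14, 3.14].

### API

Orientations are given as a unit quaternion [x, y, z, w].
In Python, from plant import monitor, vision, hand_in, arm gives the robot as it stands.
- The arm moves only by the tool move_arm, never from a script. Its argument "rows" is a list of rows, each an object with "travel": the shift along the tool's x, y, z in m, a list of three; "turn": the turn, a rotation vector about the tool's x, y, z in degrees, a list of three. A call has 1 to 5 rows; each row shifts and turns the pose as measured when the row begins, along the tool's axes as they then stand; what a row does not reach is not made up. A row lasts 1/10 s, in which the tool goes at most 50 mm and 8.59 degrees, less where a joint would pass 70% of its speed; a pose out of reach is approached as far as the arm can. A call with a gripper value outside its range is refused whole. "gripper" is the closure, from -1 (fully open) to 1 (shut), set as the call begins (left out, the last holds). The fingers move at their own pace and stop on an object; "force" is the grip in N (left out, the last holds). Time passes only in rows, so rows that do not move let the fingers close. It gives the time, the measured TCP pose, the force and the opening at its end, in the units of the state.
- monitor.sense(): the state, without advancing time (a new reading comes with each control period).
- vision.grab_frame(name): name is "scene" or "side" or "wrist"; returns a dict with "img" (480x640x3 uint8, red, green, blue), "depth" (480x640 float32, m along the optical axis (not along the pixel's ray), 0 where there is no reading), "fx", "fy", "cx", "cy" (pixels), "k1" (the pictures are not rectified: a ray, as slopes to the right and down, at radius r is drawn at 1 + k1 r^2 times it, then the intrinsics apply), "origin" and "orientation" of the camera in the world. Camera axes: x right, y down, z forward; pixel columns grow to the right and rows downward; lengths in m; the calibration is good to about 2 mm. A picture is of the moment at which its call begins.
- hand_in(): hands the job in, once; it reports no verdict.
The state is a dict: "time_s": time; "joint_positions": joint angles; "dq": joint speeds; "joint_torque": joint torques, N m; "ee_pos": TCP position; "orientation": TCP orientation; "force": force on the tool from outside, world axes, zero at the start; "torque": the same for the moment, N m; "finger_gap": finger opening in m.
Only numpy, scipy, OpenCV 4.12 (cv2) and the standard library are available. Lean on these libraries where they do the work, as an engineer would, in place of code of your own. Each camera call takes 0.05 s, during which the arm holds its last target. There are 200 camera calls.

### The job

On the polarizing light stage, push the ring's lever round by its upright pin until the lever stands centred over the red clip on the scale, then press the green lamp button fully down and let it come up again. Only push with closed fingers or the outside of a finger: pinch nothing, push gently, and leave the clip, the lever's setting and the loose things round about as they are.

Things in the scene. Friction and masses are not known exactly. Their poses are not given: they have to be found in the camera images.
- light_stage: polarizing light stage, fixed to the bench: grey round drum 152 mm across (160 mm at its foot), 56 mm tall, white scale with black graduations every 10 degrees round the front of its top. Origin under the drum's centre; -x points to its front (middle of the scale), z up. A grey wing, 62 mm wide, 34 mm tall, reaches 160 mm from the axis on its -y side and carries the lamp button
- stage_centre (a point): point on the axis of the turning ring, 56 mm above the bench. The ring is aluminium, 120 mm across, its top 68 mm above the bench; in its middle are a white window and a small green stone in a holder, 76 mm above the bench at the highest
- lever_pin (a point): centre of the top of the upright black pin on the ring's lever: 12 mm diameter, 112 mm from the ring's axis, top 104 mm above the bench. The lever is a dark radial bar with a white line, 7 mm wide, 6 mm thick, top 67 mm above the bench, reaching 118 mm from the axis. Pushed sideways with about 2 N the pin takes lever and ring round; they stay where they are left
- lever_mark (a point): point on the lever's middle line, 84 mm from the ring's axis and 64 mm above the bench, that passes over the clip's mark
- clip_mark (a point): middle of the red clip that sits on the drum's scale and marks the wanted setting: 14 mm wide along the rim, reaching from 67 to 93 mm from the axis, its top 59 mm above the bench, just under the lever's path; this point is 84 mm from the axis. The clip is stiff and can stay anywhere along the scale; it is not to be moved
- ring (a joint): angle of the ring, rad, counter-clockwise from above; 0 when the lever points to the front of the stage (its -x); stops at -1.2 and 1.2
- lamp_button_top (a point): middle of the top of the green round push button, 30 mm across, in a black housing on the wing, 122 mm from the ring's axis; it is pressed straight down
- lamp_button (a joint): travel of the lamp button, m: 0 released, 0.006 fully down (about 4 N); it springs back
- thread_spool: small wooden thread spool, 24 mm across, 30 mm tall; loose, standing by the work and to be left alone; origin at the centre of its underside
- wax_block: dark green wax block, 37 x 53 x 24 mm; loose, standing by the work and to be left alone; origin at the centre of its underside
- loupe: black loupe, 39 x 21 x 21 mm; loose, standing by the work and to be left alone; origin at the centre of its underside
- cutters_side: blue-handled side cutters lying flat, 107 x 61 x 12 mm; loose, standing by the work and to be left alone; origin at the centre of its underside
- bar_rouge: dark red polishing bar in a white wrapper end, 108 x 35 x 32 mm; loose, standing by the work and to be left alone; origin at the centre of its underside
- tape_black: roll of black tape, 60 mm across, 18 mm tall; loose, standing by the work and to be left alone; origin at the centre of its underside

How it is judged:
On the way, in this order (a step that is already met when the one before it is completed fails the run):
1. the lever stands over the red clip, at rest (horizontal distance between lever_mark and clip_mark below 0.006 m and velocity of joint ring between -0.05 and 0.05 rad/s), for 0.3 s.
2. the lamp button is pressed down with the lever over the clip (horizontal distance between lever_mark and clip_mark below 0.006 m and value of joint lamp_button above 0.0045 m), for 0.1 s.
At the end, for the whole second after the job is handed in: The lever's mark is within 6 mm (about 4 degrees) of the middle of the clip, the ring at rest, the lamp button released after being pressed at least 4.5 of its 6 mm, the clip within 4 mm and each loose thing within 30 mm of where it started (horizontal distance between lever_mark and clip_mark below 0.006 m and value of joint lamp_button below 0.001 m and velocity of joint ring between -0.02 and 0.02 rad/s and distance of clip_mark from where it was at the start of the episode below 0.004 m and distance of each of thread_spool, wax_block, loupe, cutters_side, bar_rouge, tape_black from where it was at the start of the episode below 0.03 m); the robot touches nothing.
It fails at once if the red clip is moved (distance of clip_mark from where it was at the start of the episode above 0.004 m).
It fails at once if the lever is pinched or pushed with more than 15 N (contact force between the fingers and ring above 15 N).
It fails at once if the lamp button is pressed while the lever is off the clip (value of joint lamp_button above 0.0045 m and horizontal distance between lever_mark and clip_mark above 0.008 m).
It fails at once if a loose thing is carried off or knocked away (distance of any of thread_spool, wax_block, loupe, cutters_side, bar_rouge, tape_black from where it was at the start of the episode above 0.03 m).
It also fails if it takes over 45 s, if anything falls off the work surface, if the arm or the gripper's body presses on something with over 40 N, if the wrist force passes 120 N, or if a joint passes its speed limit or range.

## Working session

There is one attempt and no reset: what is moved stays moved. The work goes in short steps, Python scripts to look and compute and a tool call to move; the robot and the scene stay as the last step left them, time stands still between calls to the robot, and variables do not carry over. Pictures are saved under pics/ and viewed, about 8 in all and at most 12, crops included, and the job is handed in when it is done.

Besides the shell and the picture viewer there is one more tool, called after "Request:" as name(argument=value, ...) on one line, values as JSON. move_arm: Moves the arm, as the interface text tells. Its arguments: {"type":"object","properties":{"rows":{"type":"array","items":{"type":"object","properties":{"travel":{"type":"array","items":{"type":"number"}},"turn":{"type":"array","items":{"type":"number"}}}}},"gripper":{"type":"number"},"force":{"type":"number"}},"required":["rows"]}

```bash
mkdir -p pics
cat > h.py <<'E'
import numpy as np, cv2
from scipy.spatial.transform import Rotation as R
from plant import monitor, vision, hand_in, arm
def grab(n):
    f=vision.grab_frame(n); np.savez(f'{n}.npz',**f); return f
def load(n): return dict(np.load(f'{n}.npz'))
def ray(f,u,v):
    K=np.array([[f['fx'],0,f['cx']],[0,f['fy'],f['cy']],[0,0,1]],float)
    p=cv2.undistortPoints(np.array([[[u,v]]],float),K,np.array([float(f['k1']),0,0,0]))[0,0]
    return R.from_quat(f['orientation']).as_matrix()@np.array([p[0],p[1],1]),np.array(f['origin'])
def atz(f,u,v,z):
    d,o=ray(f,u,v); return o+d*(z-o[2])/d[2]
def dep(f,u,v):
    d,o=ray(f,u,v); return o+d*float(f['depth'][int(round(v)),int(round(u))])
def save(f,n,box=None,s=1):
    im=f['img'][:,:,::-1]
    if box: im=im[box[1]:box[3],box[0]:box[2]]
    cv2.imwrite(f'pics/{n}.png',cv2.resize(im,None,fx=s,fy=s,interpolation=cv2.INTER_CUBIC))
E
python3 - <<'E'
from h import *
for n in('scene','side','wrist'):
    f=grab(n); save(f,n); print(n,f['origin'],f['orientation'],f['fx'],f['k1'])
s=monitor.sense(); print(s, arm.hold_point_z)
E
```

```text
scene [ 0.00225409 -0.31720954  0.67496466] [ 0.78585524 -0.46465782  0.20800293 -0.35108323] 459.20087300276424 -0.07094103796642258
side [ 0.4414368  -0.70995038  0.68029316] [ 0.89781595 -0.09754755  0.03557539 -0.42795489] 520.6770155616344 -0.00151514371395792
wrist [0.52838167 0.42645612 0.37280932] [-0.37942539  0.91367345  0.13448511 -0.05613345] 388.87262636727223 -0.04174804873079023
{'time_s': 0.15, 'joint_positions': array([ 1.07505287e+00,  3.59215574e-01,  1.12421394e-02, -2.55802458e-04,
       -1.22411752e+00, -2.88068554e-01]), 'dq': array([-0.00075234, -0.00324846,  0.00371967,  0.00223829,  0.00073298,
       -0.00178179]), 'joint_torque': array([-3.81346445e-04, -5.83874094e+01,  2.93647671e+01,  6.94045454e+00,
       -4.32257846e-03,  6.32907785e-06]), 'ee_pos': array([0.47628631, 0.47771881, 0.20777128]), 'orientation': array([ 9.24165910e-01, -3.81990756e-01, -1.86710713e-04,  6.31362044e-04]), 'force': array([-0.61062173, -1.16521419,  0.37647706]), 'torque': array([ 6.06023713e-03, -8.09440923e-06,  8.37271617e-02]), 'finger_gap': 0.08549243451189675} 0.0187
```

View pics/scene.png

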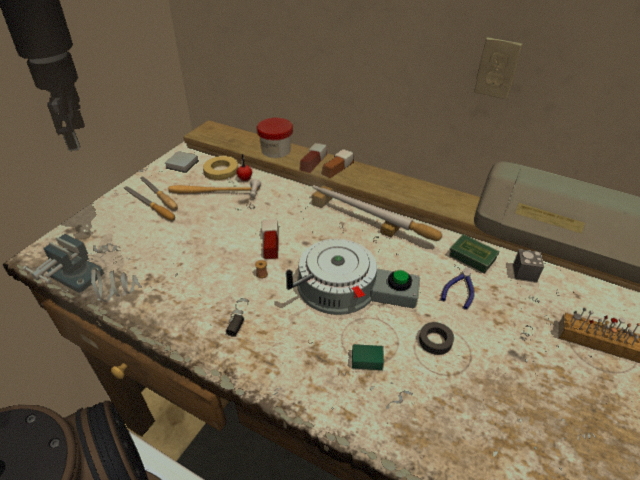

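View pics/side.png

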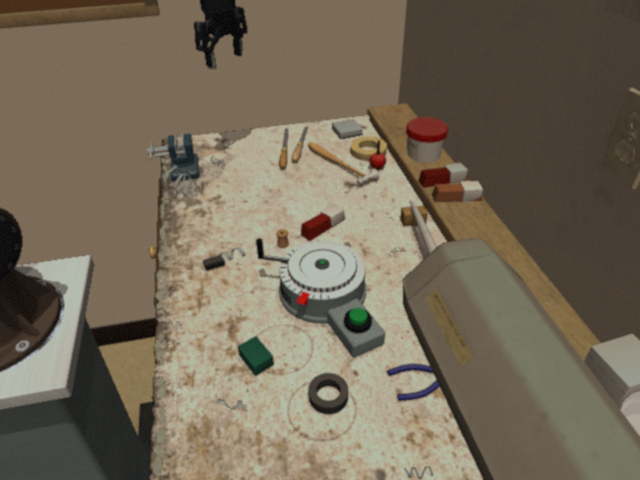

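The scene view shows the drum at about (338,270), the pin at (290,280), the red clip at (359,292) and the button at (400,280). In the side view they are at (322,275), (260,248), (303,299) and (357,319). Next I'll enlarge both.

Run:
```python
from h import *
a=load('scene');b=load('side')
A=cv2.resize(a['img'][230:320,265:430,::-1],None,fx=4.8,fy=4.8,interpolation=cv2.INTER_CUBIC)
cv2.imwrite('pics/sc.png',A)
save(b,'sd',(230,220,395,360),4.2)
```

```text
(no output)
```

View pics/sc.png

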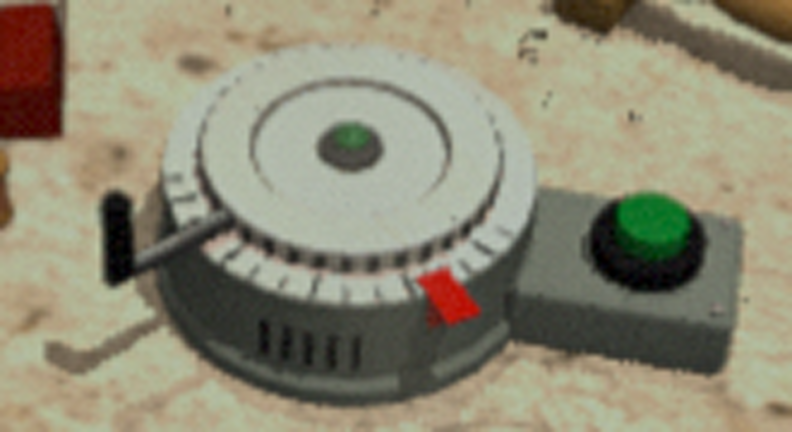

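View pics/sd.png

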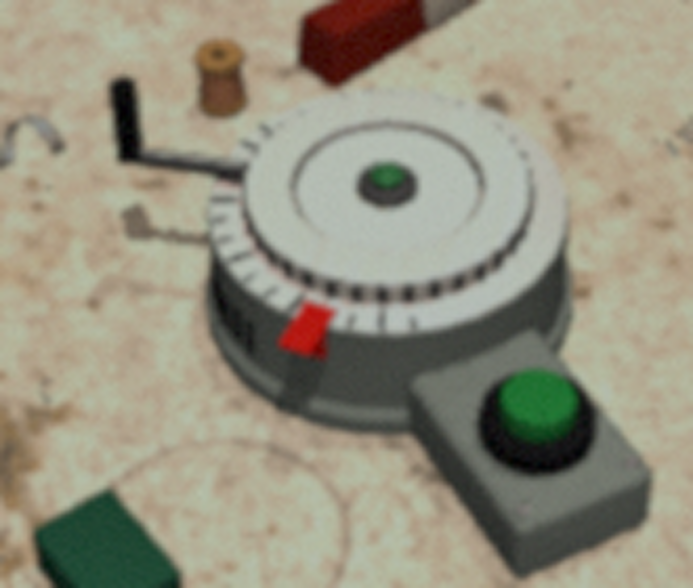

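In the enlarged scene crop I read: pin top (117,197), stone (350,135), clip top middle (449,296), button top (653,213). In the side crop: pin top (122,84), stone (388,172), clip (307,327), button top (540,395).

```bash
cat > m.py <<'E'
from h import *
a=load('scene');b=load('side')
A=lambda x,y:(265+x/4.8-.4,230+y/4.8-.4)
B=lambda x,y:(230+x/4.2-.4,220+y/4.2-.4)
P={'pin':((117,197),(122,84),.104),'stone':((350,135),(388,172),.076),'clip':((449,296),(307,327),.059),'btn':((653,213),(540,395),.06)}
Q={}
for k,(p,q,z) in P.items():
    p=A(*p);q=B(*q)
    d1,o1=ray(a,*p);d2,o2=ray(b,*q)
    t=np.linalg.lstsq(np.c_[d1,-d2],o2-o1,rcond=None)[0]
    x1=o1+d1*t[0];x2=o2+d2*t[1]
    za,zb=atz(a,*p,z),atz(b,*q,z)
    print(k,'tri',((x1+x2)/2).round(4),'gap',np.linalg.norm(x1-x2).round(4),'atz',za.round(4),zb.round(4),'dep',dep(a,*p).round(4),dep(b,*q).round(4))
    Q[k]=(za+zb)/2
# ring top / drum top from depth: fit circle of points z in band
for f,n in((a,'scene'),(b,'side')):
    v,u=np.mgrid[0:480,0:640]; K=np.array([[f['fx'],0,f['cx']],[0,f['fy'],f['cy']],[0,0,1]],float)
    p=cv2.undistortPoints(np.stack([u.ravel(),v.ravel()],1)[:,None].astype(float),K,np.array([float(f['k1']),0,0,0]))[:,0]
    D=f['depth'].ravel();X=(np.c_[p,np.ones(len(p))]*D[:,None])@R.from_quat(f['orientation']).as_matrix().T+f['origin']
    c=Q['stone'];r=np.hypot(*(X[:,:2]-c[:2]).T)
    m=(r<.08)&(D>0)&(abs(X[:,2]-.068)<.005)
    pts=X[m,:2].astype(np.float32); print(n,'ring top z',np.median(X[m,2]),'circle',cv2.minEnclosingCircle(pts), pts.mean(0), np.percentile(pts,[1,99],axis=0).mean(0))
c=Q['stone']
for k in('pin','clip','btn'):
    e=Q[k]-c; print(k,'r',np.hypot(e[0],e[1]).round(4),'ang',np.degrees(np.arctan2(e[1],e[0])).round(2))
E
python3 m.py
```

```text
pin tri [ 0.4796 -0.0039  0.1049] gap 0.0003 atz [ 0.4801 -0.0035  0.104 ] [ 0.4797 -0.0026  0.104 ] dep [ 0.4811 -0.0029  0.1029] [ 0.4797 -0.0033  0.1046]
stone tri [ 0.5819 -0.0485  0.0728] gap 0.0023 atz [ 0.5776 -0.0509  0.076 ] [ 0.5819 -0.0505  0.076 ] dep [ 0.5795 -0.05    0.074 ] [ 0.5817 -0.0515  0.0769]
clip tri [ 0.5344 -0.1147  0.0587] gap 0.0022 atz [ 0.533  -0.1157  0.059 ] [ 0.535  -0.1138  0.059 ] dep [ 0.5325 -0.1159  0.0596] [ 0.5351 -0.1131  0.0583]
btn tri [ 0.6151 -0.1665  0.0559] gap 0.0009 atz [ 0.6104 -0.1678  0.06  ] [ 0.6143 -0.1695  0.06  ] dep [ 0.6162 -0.1664  0.0541] [ 0.6145 -0.1687  0.059 ]
scene ring top z 0.06664151416052666 circle ((0.5731695890426636, -0.043497469276189804), 0.07097456604242325) [ 0.57665616 -0.05028974] [ 0.57703741 -0.05006329]
side ring top z 0.06767402903057607 circle ((0.5725612640380859, -0.045438989996910095), 0.07116751372814178) [ 0.58046603 -0.05230864] [ 0.57808119 -0.05071775]
pin r 0.1106 ang 154.49
clip r 0.0787 ang -125.53
btn r 0.1224 ang -74.55
```

Request:
move_arm(rows=[{"travel": [0.033, 0.03, 0], "turn": [0, 0, 0]}, {"travel": [0.033, 0.03, 0], "turn": [0, 0, 0]}, {"travel": [0.033, 0.03, 0], "turn": [0, 0, 0]}, {"travel": [0.033, 0.03, 0], "turn": [0, 0, 0]}, {"travel": [0.033, 0.03, 0], "turn": [0, 0, 0]}], gripper=1, force=20)

```text
time_s: 0.65
ee_pos: [0.486, 0.2522, 0.2042]
orientation: [0.925, -0.379, -0.001, 0.003]
force: [1.4, -0.0, 0.1]
finger_gap: 0.0123
```

Request:
move_arm(rows=[{"travel": [0.033, 0.03, 0], "turn": [0, 0, 0]}, {"travel": [0.033, 0.03, 0], "turn": [0, 0, 0]}, {"travel": [0.033, 0.03, 0], "turn": [0, 0, 0]}, {"travel": [0.033, 0.03, 0], "turn": [0, 0, 0]}, {"travel": [0.033, 0.03, 0], "turn": [0, 0, 0]}])

```text
time_s: 1.15
ee_pos: [0.4964, 0.0205, 0.2053]
orientation: [0.926, -0.378, -0.001, 0.003]
force: [1.5, -0.2, 0.4]
finger_gap: -0.0001
```

Request:
move_arm(rows=[{"travel": [0, 0, 0], "turn": [0, 0, -6.5]}, {"travel": [0, 0, 0], "turn": [0, 0, -6.5]}, {"travel": [0, 0, 0], "turn": [0, 0, -6.5]}, {"travel": [0, 0, 0], "turn": [0, 0, 0]}])

```text
time_s: 1.55
ee_pos: [0.4949, 0.0134, 0.205]
orientation: [0.977, -0.215, -0.002, 0.003]
force: [-0.4, 0.6, -0.9]
finger_gap: 0.0001
```

Run:
```python
from h import *
f=grab('wrist'); save(f,'w1'); s=monitor.sense()
print(s['time_s'],s['ee_pos'],s['orientation'],s['joint_positions'].round(3),s['force'],s['finger_gap'],f['origin'],f['orientation'])
```

```text
1.6 [0.49485632 0.01349643 0.20500903] [ 0.97629557 -0.21641508 -0.00178017  0.00288247] [ 0.427  0.065 -0.377  0.003 -1.135  0.706] [ 0.87603485 -0.28699161  0.08212922] -0.00022949285720227978 [ 0.5623129  -0.01621281  0.36998457] [-0.53277843  0.83343488  0.12217667 -0.08127926]
```

View pics/w1.png

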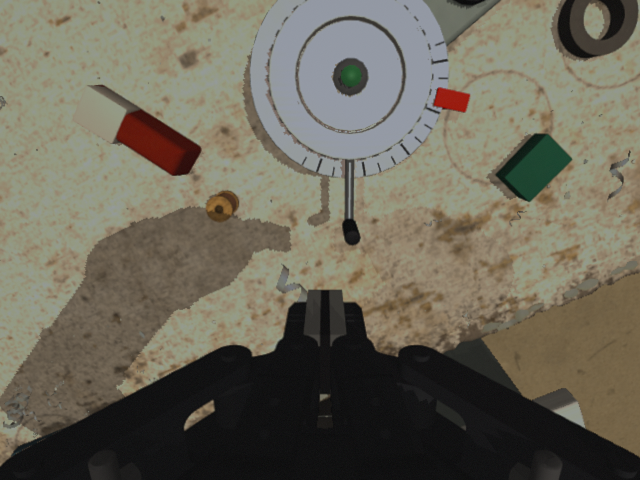

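The wrist view shows the stone at (350,76), the lever running down from (349,162) to the pin top near (351,236), the clip at (452,100) and the shut fingers at (325,292).

Run:
```python
from h import *
f=load('wrist')
for n,p,z in(('stone',(350,75),.076),('pin',(351.5,237),.104),('lev in',(349,163),.067),('lev out',(350,212),.067),('clip',(452,100),.059)):
    print(n,atz(f,*p,z).round(4),dep(f,*p).round(4))
hsv=cv2.cvtColor(f['img'],cv2.COLOR_RGB2HSV)
m=((hsv[...,1]>200)&((hsv[...,0]<6)|(hsv[...,0]>174))&(hsv[...,2]>120)).astype(np.uint8); m[:, :420]=0
v,u=np.nonzero(m); print(cv2.minAreaRect(np.c_[u,v].astype(np.float32)),len(u))
save(f,'w2',(320,10,500,260),2.4)
save(f,'w2',(300,0,500,250),2.4)
# window circle edge pts read from picture: at z=.068
c=[atz(f,*p,.068)[:2] for p in((297,75),(404,75),(350,17),(350,132))]
print(np.round(c,4),np.mean(c,0))
s=R.from_quat(monitor.sense()['orientation']).as_matrix();print(s.round(3))
print('tcp px check fingers', dep(f,325,294).round(4))
```

```text
stone [ 0.5824 -0.0469  0.076 ] [ 0.5824 -0.0469  0.0762]
pin [ 0.4811 -0.0015  0.104 ] [ 0.4808 -0.0014  0.103 ]
lev in [ 0.5252 -0.0215  0.067 ] [ 0.5251 -0.0216  0.0662]
lev out [ 0.4894 -0.0067  0.067 ] [ 0.4895 -0.0067  0.0672]
clip [ 0.535  -0.1124  0.059 ] [ 0.5351 -0.1121  0.06  ]
((451.19232177734375, 99.5384521484375), (32.35915756225586, 17.846567153930664), 11.309932708740234) 559
[[ 0.599  -0.0129]
 [ 0.5666 -0.0835]
 [ 0.618  -0.0633]
 [ 0.5461 -0.0315]] [ 0.5824404  -0.04779935]
[[ 0.906 -0.423 -0.005]
 [-0.423 -0.906 -0.005]
 [-0.002  0.006 -1.   ]]
tcp px check fingers [0.5047 0.0094 0.2352]
```

View pics/w2.png

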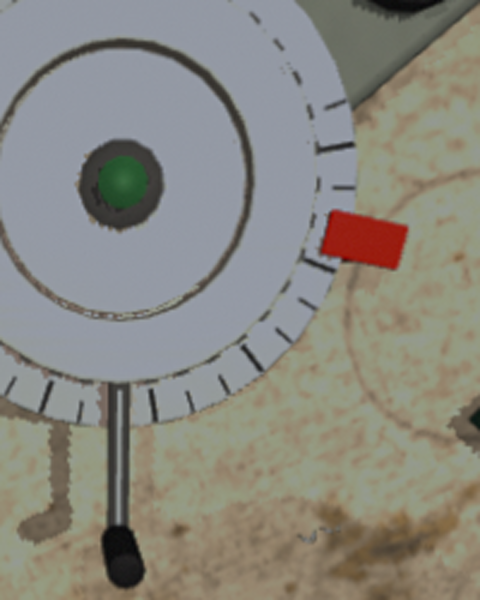

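Centre (0.5824, −0.0475). The pin is at 155.6° with r = 0.111, and the clip at 233.9° with r = 0.080. Both radii match the given sizes, so the lever needs about 78° counter-clockwise. I'll go down behind the pin now.

Request:
move_arm(rows=[{"travel": [-0.007, -0.021, 0], "turn": [0, 0, 0]}, {"travel": [0, 0, 0.04], "turn": [0, 0, 0]}, {"travel": [0, 0, 0.04], "turn": [0, 0, 0]}, {"travel": [0, 0, 0.03], "turn": [0, 0, 0]}, {"travel": [0, 0, 0], "turn": [0, 0, 0]}])

```text
time_s: 2.1
ee_pos: [0.4985, 0.0373, 0.0934]
orientation: [0.974, -0.225, 0.0, 0.001]
force: [-0.4, -0.0, 0.0]
finger_gap: -0.0002
```

```bash
cat > st.py <<'E'
from h import *
s=monitor.sense(); M=R.from_quat(s['orientation']).as_matrix(); C=np.array([.5824,-.0475])
d=s['ee_pos'][:2]-C; print(s['time_s'],s['ee_pos'].round(4),'yaw',np.degrees(np.arctan2(M[1,0],M[0,0])).round(1),'z',M[:,2].round(3),'tcp r,ang',np.hypot(*d).round(4),np.degrees(np.arctan2(d[1],d[0])).round(2)%360,'F',s['force'].round(1),'q6',s['joint_positions'][5].round(2))
E
python3 st.py
```

```text
2.1 [0.4985 0.0373 0.0934] yaw -26.0 z [-0.    -0.003 -1.   ] tcp r,ang 0.1193 134.67 F [-0.4 -0.   0. ] q6 0.64
```

Request:
move_arm(rows=[{"travel": [0, 0, 0.01], "turn": [0, 0, 0]}, {"travel": [0, 0.015, 0], "turn": [0, 0, 0]}, {"travel": [0, 0.003, 0], "turn": [0, 0, 0]}, {"travel": [0, 0.003, 0], "turn": [0, 0, 0]}, {"travel": [0, 0, 0], "turn": [0, 0, 0]}])

```text
time_s: 2.6
ee_pos: [0.4916, 0.0183, 0.0872]
orientation: [0.974, -0.226, 0.003, 0.0]
force: [-0.1, -0.1, -0.3]
finger_gap: 0.0
```

```bash
python3 st.py
```

```text
2.6 [0.4916 0.0183 0.0872] yaw -26.2 z [ 0.005 -0.002 -1.   ] tcp r,ang 0.1121 144.1 F [-0.1 -0.1 -0.3] q6 0.67
```

Request:
move_arm(rows=[{"travel": [-0.001, 0.002, 0.002], "turn": [0, 0, 0]}, {"travel": [-0.001, 0.004, 0.001], "turn": [0, 0, -2]}, {"travel": [-0.001, 0.004, 0], "turn": [0, 0, -2]}, {"travel": [-0.001, 0.004, 0], "turn": [0, 0, -2]}, {"travel": [-0.001, 0.004, 0], "turn": [0, 0, -2]}])

```text
time_s: 3.1
ee_pos: [0.481, 0.004, 0.0859]
orientation: [0.988, -0.156, 0.005, -0.001]
force: [-0.1, 0.2, -0.1]
finger_gap: -0.0002
```

```bash
python3 st.py
```

```text
3.1 [0.481  0.004  0.0859] yaw -17.9 z [ 0.01  0.   -1.  ] tcp r,ang 0.1137 153.06 F [-0.1  0.2 -0.1] q6 0.83
```

Request:
move_arm(rows=[{"travel": [-0.0005, 0.006, 0], "turn": [0, 0, -3]}, {"travel": [-0.0005, 0.006, 0], "turn": [0, 0, -3]}, {"travel": [-0.0005, 0.006, 0], "turn": [0, 0, -3]}, {"travel": [-0.0005, 0.006, 0], "turn": [0, 0, -3]}, {"travel": [-0.0005, 0.006, 0], "turn": [0, 0, -3]}])

```text
time_s: 3.6
ee_pos: [0.4728, -0.0251, 0.087]
orientation: [1.0, -0.02, 0.007, -0.001]
force: [0.2, 0.1, -0.4]
finger_gap: -0.0001
```

```bash
python3 st.py
python3 - <<'E'
from h import *
f=grab('wrist'); save(f,'w3')
E
```

```text
3.6 [ 0.4728 -0.0251  0.087 ] yaw -2.3 z [ 0.013  0.001 -1.   ] tcp r,ang 0.1118 168.45 F [ 0.2  0.1 -0.4] q6 1.16
```

View pics/w3.png

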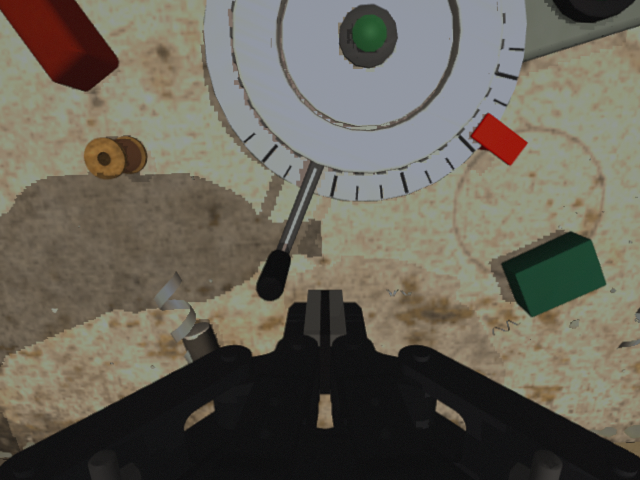

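The stone is at (370,33), the pin top near (271,287) and the fingers at (325,292), to the right of the pin. The lever hasn't moved and I felt no force, so the tip must have passed the pin. I'll check the TCP against the image.

Run:
```python
from h import *
f=load('wrist'); s=monitor.sense(); M=R.from_quat(s['orientation']).as_matrix()
K=np.array([[f['fx'],0,f['cx']],[0,f['fy'],f['cy']],[0,0,1]],float)
Rc=R.from_quat(f['orientation']).as_matrix()
def proj(p): 
    q=Rc.T@(np.array(p)-f['origin']); return cv2.projectPoints(q[None],np.zeros(3),np.zeros(3),K,np.array([float(f['k1']),0,0,0]))[0].ravel().round(1)
print('TCP',s['ee_pos'],'proj',proj(s['ee_pos']),'20 above',proj(s['ee_pos']-.02*M[:,2]), 'orient err of cam z',Rc[:,2])
print('pin',atz(f,270,287,.104),dep(f,270,285),'stone',atz(f,370,33,.076),'clip',atz(f,499,139,.059))
for p in((325,293),(325,300),(325,320),(325,350),(305,300),(345,300),(325,289)): print(p,dep(f,*p).round(4), (M.T@(dep(f,*p)-s['ee_pos'])).round(4))
```

```text
TCP [ 0.47250722 -0.02562601  0.0868994 ] proj [326.9 288. ] 20 above [327.1 307.8] orient err of cam z [-0.27499456  0.01351956 -0.96135072]
pin [ 0.48118768 -0.0023284   0.104     ] [ 0.48193722 -0.00234091  0.10365741] stone [ 0.58126874 -0.04772957  0.076     ] clip [ 0.53550415 -0.11220781  0.059     ]
(325, 293) [ 0.4829 -0.0252  0.1159] [ 0.0108 -0.0008 -0.0289]
(325, 300) [ 0.4831 -0.0252  0.1224] [ 0.011  -0.0008 -0.0354]
(325, 320) [ 0.4835 -0.0253  0.1387] [ 0.0117 -0.0008 -0.0517]
(325, 350) [ 0.4771 -0.025   0.1461] [ 0.0053 -0.0008 -0.0592]
(305, 300) [ 4.265e-01 -8.600e-03  2.000e-04] [-0.0477 -0.0152  0.0862]
(345, 300) [ 4.255e-01 -3.700e-02  3.000e-04] [-0.0477  0.0132  0.086 ]
(325, 289) [ 0.4339 -0.0231 -0.001 ] [-0.0397 -0.001   0.0874]
```

Run:
```python
from h import *
f=grab('side'); a=grab('scene')
K=lambda f:np.array([[f['fx'],0,f['cx']],[0,f['fy'],f['cy']],[0,0,1]],float)
s=monitor.sense()
ims=[]
for g in(f,a):
    q=R.from_quat(g['orientation']).as_matrix().T@(s['ee_pos']-g['origin'])
    p=cv2.projectPoints(q[None],np.zeros(3),np.zeros(3),K(g),np.array([float(g['k1']),0,0,0]))[0].ravel(); print(p)
    x,y=int(p[0])-45,int(p[1])-70; print('crop origin',x,y)
    im=cv2.resize(g['img'][y:y+110,x:x+95,::-1],None,fx=4.2,fy=4.2,interpolation=cv2.INTER_CUBIC); ims.append(im)
cv2.imwrite('pics/two.png',np.hstack(ims))
```

```text
[257.16485752 255.85653972]
crop origin 212 185
[297.70049359 284.34503346]
crop origin 252 214
```

View pics/two.png

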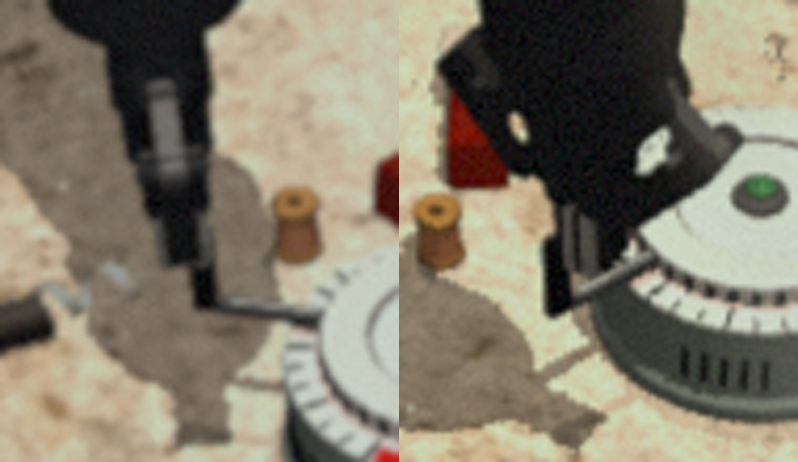

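The side crop shows the finger ending near (183,265), while the TCP projects to (189,294). So the real tip is well above the reported TCP. I'll measure its height from the depth images.

Run:
```python
from h import *
s=monitor.sense(); M=R.from_quat(s['orientation']).as_matrix()
for n in('side','scene','wrist'):
    f=load(n)
    v,u=np.mgrid[0:480,0:640]; K=np.array([[f['fx'],0,f['cx']],[0,f['fy'],f['cy']],[0,0,1]],float)
    p=cv2.undistortPoints(np.stack([u.ravel(),v.ravel()],1)[:,None].astype(float),K,np.array([float(f['k1']),0,0,0]))[:,0]
    D=f['depth'].ravel();X=(np.c_[p,np.ones(len(p))]*D[:,None])@R.from_quat(f['orientation']).as_matrix().T+f['origin']
    L=(X-s['ee_pos'])@M
    m=(D>0)&(abs(L[:,0])<.018)&(abs(L[:,1])<.018)&(L[:,2]<.02)&(L[:,2]>-.06)
    Lm=L[m]; o=np.argsort(-Lm[:,2])[:12]; print(n,len(Lm)); print(Lm[o].round(4).tolist())
    for z0,z1 in((-.03,-.0),(-.045,-.03)):
        k=(Lm[:,2]>z0)&(Lm[:,2]<z1)
        if k.any(): print(z0,k.sum(),Lm[k].min(0).round(4),Lm[k].max(0).round(4))
```

```text
side 200
[[0.0166, -0.0136, 0.0199], [0.0151, -0.0166, 0.0198], [0.008, -0.0174, 0.0193], [0.0168, -0.0156, 0.0192], [0.0063, -0.0173, 0.0189], [0.0028, -0.0178, 0.0187], [0.0133, -0.0155, 0.0185], [0.0171, -0.0173, 0.0184], [0.0135, -0.0175, 0.018], [0.01, -0.0176, 0.0174], [0.0083, -0.0174, 0.0169], [0.0048, -0.0177, 0.0166]]
-0.03 23 [-0.0098 -0.0179 -0.0298] [ 0.0105  0.0117 -0.0019]
-0.045 80 [-0.0105  0.004  -0.0449] [ 0.0111  0.0157 -0.0301]
scene 247
[[0.0093, -0.0168, 0.0199], [0.0156, -0.0144, 0.019], [0.0144, -0.0158, 0.0187], [0.0033, -0.0171, 0.0171], [0.005, -0.016, 0.0154], [0.0008, -0.0175, 0.015], [0.0034, -0.017, 0.0145], [0.0062, -0.0167, 0.0143], [0.0039, -0.0173, 0.0125], [0.0062, -0.0166, 0.0116], [0.0035, -0.0168, 0.0092], [0.0, -0.0166, 0.0084]]
-0.03 28 [-0.0127 -0.0179 -0.0297] [ 0.007   0.0117 -0.0004]
-0.045 104 [-0.013  -0.0113 -0.0449] [ 0.0058  0.0157 -0.0301]
wrist 3304
[[0.0151, -0.0178, 0.0199], [0.0167, -0.0168, 0.0198], [0.0157, -0.0178, 0.0197], [0.0121, -0.0179, 0.0197], [0.0178, -0.0168, 0.0197], [0.0073, -0.018, 0.0196], [0.0174, -0.0167, 0.0194], [0.0059, -0.018, 0.0191], [0.007, -0.0179, 0.0189], [0.0067, -0.0179, 0.0184], [0.0064, -0.0179, 0.0133], [0.0054, -0.018, 0.0133]]
-0.03 174 [ 0.0058 -0.018  -0.03  ] [ 0.0115  0.0108 -0.0019]
-0.045 1340 [ 0.0059 -0.0141 -0.045 ] [ 0.0122  0.0131 -0.03  ]
```

All three cameras put the shut tip about 28 mm above the reported TCP, so it passed over the pin. I'll raise the tool, go back behind the pin, then go down to a TCP z near 0.055, which puts the true tip near 0.083.

Request:
move_arm(rows=[{"travel": [0, 0, -0.025], "turn": [0, 0, 0]}, {"travel": [0.011, -0.03, 0], "turn": [0, 0, 0]}, {"travel": [0.011, -0.03, 0], "turn": [0, 0, 0]}, {"travel": [0, 0, 0], "turn": [0, 0, 7.4]}, {"travel": [0, 0, 0], "turn": [0, 0, 7.4]}])

```text
time_s: 4.25
ee_pos: [0.499, 0.0374, 0.114]
orientation: [0.987, -0.159, 0.007, -0.002]
force: [-0.6, -1.1, -0.1]
finger_gap: 0.0002
```

Request:
move_arm(rows=[{"travel": [0, 0, 0], "turn": [0, 0, 7.4]}, {"travel": [0, 0, 0], "turn": [0, 0, 0]}])

```text
time_s: 4.45
ee_pos: [0.4995, 0.0387, 0.1141]
orientation: [0.974, -0.227, 0.007, -0.003]
force: [-0.1, -0.6, 0.3]
finger_gap: 0.0
```

```bash
python3 st.py
```

```text
4.45 [0.4995 0.0387 0.1141] yaw -26.2 z [ 0.015  0.003 -1.   ] tcp r,ang 0.1197 133.88 F [-0.1 -0.6  0.3] q6 0.64
```

Request:
move_arm(rows=[{"travel": [0, 0, 0.025], "turn": [0, 0, 0]}, {"travel": [0, 0, 0.025], "turn": [0, 0, 0]}, {"travel": [0, 0, 0.01], "turn": [0, -0.5, 0]}, {"travel": [0, 0.01, 0], "turn": [0, 0, 0]}, {"travel": [0, 0, 0], "turn": [0, 0, 0]}])

```text
time_s: 4.95
ee_pos: [0.4974, 0.0307, 0.0539]
orientation: [0.975, -0.221, 0.004, -0.005]
force: [0.1, -0.1, -0.3]
finger_gap: -0.0
```

```bash
python3 st.py
python3 - <<'E'
from h import *
f=grab('wrist'); save(f,'w4')
for p in((325,293),(325,297)): print(dep(f,*p).round(4))
E
```

```text
4.95 [0.4974 0.0307 0.0539] yaw -25.5 z [ 0.01   0.008 -1.   ] tcp r,ang 0.1155 137.4 F [ 0.1 -0.1 -0.3] q6 0.67
[0.5065 0.0263 0.0829]
[0.5069 0.0261 0.0875]
```

Request:
move_arm(rows=[{"travel": [-0.002, 0.012, 0], "turn": [0, 0, 0]}, {"travel": [0, 0.003, 0], "turn": [0, 0, 0]}, {"travel": [0, 0.003, 0], "turn": [0, 0, 0]}, {"travel": [0, 0.003, 0], "turn": [0, 0, -1]}, {"travel": [0, 0.003, 0], "turn": [0, 0, -1]}])

```text
time_s: 5.5
ee_pos: [0.4873, 0.0098, 0.0571]
orientation: [0.979, -0.202, 0.007, -0.007]
force: [0.3, 1.6, -0.5]
finger_gap: -0.0003
```

```bash
python3 st.py
```

```text
5.5 [0.4873 0.0098 0.0571] yaw -23.3 z [ 0.017  0.011 -1.   ] tcp r,ang 0.111 148.93 F [ 0.3  1.6 -0.5] q6 0.74
```

Contact: about 1.6 N against the push. I'll carry the pin round along the arc.

Request:
move_arm(rows=[{"travel": [-0.0005, 0.006, 0.001], "turn": [-0.2, -0.2, -3]}, {"travel": [-0.0005, 0.006, 0.001], "turn": [-0.2, -0.2, -3]}, {"travel": [-0.0005, 0.006, 0.001], "turn": [-0.2, -0.2, -3]}, {"travel": [-0.0005, 0.006, 0], "turn": [-0.2, -0.2, -3]}, {"travel": [-0.0005, 0.006, 0], "turn": [-0.2, -0.2, -3]}])

```text
time_s: 6.0
ee_pos: [0.4765, -0.0181, 0.0547]
orientation: [0.998, -0.065, -0.002, 0.0]
force: [-0.6, 2.9, -0.6]
finger_gap: 0.0001
```

```bash
python3 st.py
```

```text
6.0 [ 0.4765 -0.0181  0.0547] yaw -7.4 z [-0.003  0.    -1.   ] tcp r,ang 0.1099 164.47 F [-0.6  2.9 -0.6] q6 1.07
```

Request:
move_arm(rows=[{"travel": [-0.001, 0.006, 0], "turn": [0, 0, -3]}, {"travel": [-0.001, 0.006, 0], "turn": [0, 0, -3]}, {"travel": [-0.001, 0.006, 0], "turn": [0, 0, -3]}, {"travel": [-0.001, 0.006, 0], "turn": [0, 0, -3]}, {"travel": [-0.001, 0.006, 0], "turn": [0, 0, -3]}])

```text
time_s: 6.5
ee_pos: [0.472, -0.0482, 0.055]
orientation: [0.997, 0.075, -0.0, -0.001]
force: [0.7, 0.6, -1.1]
finger_gap: -0.0001
```

```bash
python3 st.py
```

```text
6.5 [ 0.472  -0.0482  0.055 ] yaw 8.6 z [-0.001  0.001 -1.   ] tcp r,ang 0.1104 180.34 F [ 0.7  0.6 -1.1] q6 1.41
```

Request:
move_arm(rows=[{"travel": [-0.001, 0.006, 0], "turn": [0, 0, -2.7]}, {"travel": [-0.001, 0.006, 0], "turn": [0, 0, -2.7]}, {"travel": [-0.001, 0.006, 0], "turn": [0, 0, -2.7]}, {"travel": [-0.001, 0.006, 0], "turn": [0, 0, -2.7]}, {"travel": [-0.001, 0.006, 0], "turn": [0, 0, -2.7]}])

```text
time_s: 7.0
ee_pos: [0.476, -0.0787, 0.0554]
orientation: [0.98, 0.2, 0.001, -0.001]
force: [0.9, 1.8, -0.9]
finger_gap: -0.0
```

```bash
python3 st.py
python3 - <<'E'
from h import *
f=grab('wrist'); save(f,'w5',(200,0,520,400),1.5)
E
```

```text
7.0 [ 0.476  -0.0787  0.0554] yaw 23.1 z [ 0.002  0.003 -1.   ] tcp r,ang 0.1109 196.35 F [ 0.9  1.8 -0.9] q6 1.73
```

View pics/w5.png

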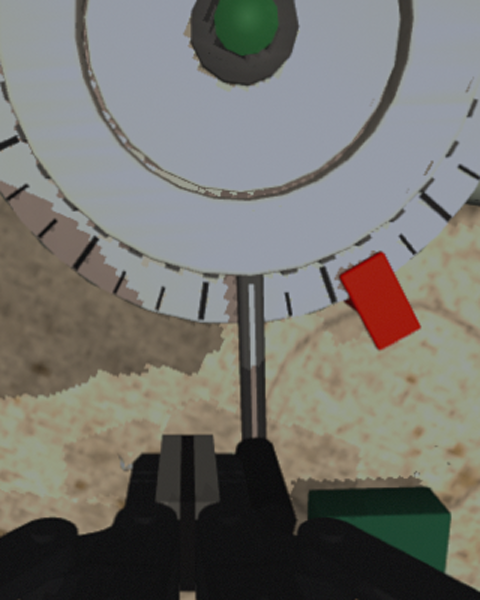

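The crop shows the lever running from (250,280) to (254,430), with the finger against the pin at (265,480). The clip's middle is at (381,300) and the stone at (247,18).

```bash
cat > ang.py <<'E'
from h import *
def run(f,st,l1,l2,cl,C=None):
    c=atz(f,*st,.076)[:2] if C is None else C; a=lambda p:np.degrees(np.arctan2(*(p-c)[::-1]))%360
    P=[atz(f,*l1,.067)[:2],atz(f,*l2,.067)[:2],atz(f,*cl,.059)[:2]]
    print('C',c.round(4),[(a(p).round(2),np.hypot(*(p-c)).round(4)) for p in P],'line',(np.degrees(np.arctan2(*(P[1]-P[0])[::-1]))%360).round(2))
E
python3 - <<'E'
from ang import *
f=load('wrist'); g=lambda x,y:(200+x/1.5-.2,y/1.5-.2)
for C in(None,np.array([.5824,-.0475])): run(f,g(247,18),g(250,290),g(254,420),g(381,300),C)
E
```

```text
C [ 0.5816 -0.0478] [(np.float64(206.08), np.float64(0.0632)), (np.float64(206.26), np.float64(0.1006)), (np.float64(234.61), np.float64(0.079))] line 206.57
C [ 0.5824 -0.0475] [(np.float64(206.05), np.float64(0.0641)), (np.float64(206.24), np.float64(0.1014)), (np.float64(234.3), np.float64(0.0797))] line 206.57
```

Request:
move_arm(rows=[{"travel": [-0.001, 0.006, 0], "turn": [0, 0, -3]}, {"travel": [-0.001, 0.006, 0], "turn": [0, 0, -3]}, {"travel": [-0.001, 0.006, 0], "turn": [0, 0, -3]}, {"travel": [-0.001, 0.006, 0], "turn": [0, 0, -3]}, {"travel": [-0.001, 0.004, 0], "turn": [0, 0, -3]}])

```text
time_s: 7.55
ee_pos: [0.4858, -0.106, 0.0557]
orientation: [0.943, 0.331, 0.002, -0.001]
force: [-1.1, 1.9, -0.9]
finger_gap: 0.0002
```

```bash
python3 st.py
```

```text
7.55 [ 0.4858 -0.106   0.0557] yaw 38.7 z [ 0.003  0.004 -1.   ] tcp r,ang 0.1129 211.19 F [-1.1  1.9 -0.9] q6 2.07
```

Request:
move_arm(rows=[{"travel": [-0.0005, 0.005, 0], "turn": [0, 0, -2.5]}, {"travel": [-0.0005, 0.005, 0], "turn": [0, 0, -2.5]}, {"travel": [-0.0005, 0.005, 0], "turn": [0, 0, -2.5]}, {"travel": [0, 0.003, 0], "turn": [0, 0, -1]}, {"travel": [0, 0, 0], "turn": [0, 0, 0]}])

```text
time_s: 8.05
ee_pos: [0.4961, -0.1206, 0.0555]
orientation: [0.915, 0.403, 0.001, -0.002]
force: [-0.5, 0.2, -0.2]
finger_gap: -0.0001
```

```bash
python3 st.py
python3 - <<'E'
from h import *
f=grab('wrist'); save(f,'w6',(240,0,480,320),1.8)
E
```

```text
8.05 [ 0.4961 -0.1206  0.0555] yaw 47.5 z [ 0.001  0.004 -1.   ] tcp r,ang 0.1131 220.23 F [-0.5  0.2 -0.2] q6 2.26
```

View pics/w6.png

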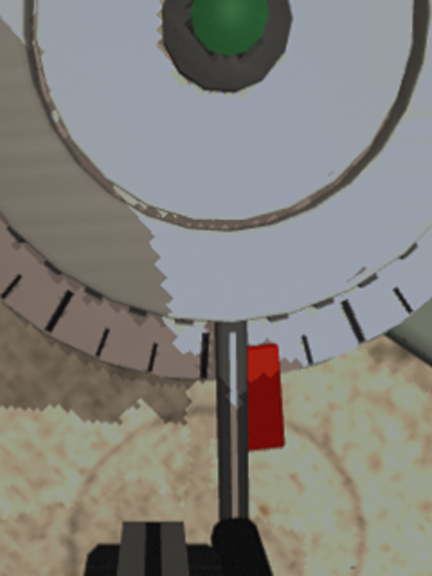

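The lever runs from (232,340) to (235,500) and already covers the clip's left half. The clip's right edge runs from (277,346) to (284,446).

Run:
```python
from ang import *
f=load('wrist'); g=lambda x,y:(240+x/1.8-.2,y/1.8-.2)
for C in(None,np.array([.5824,-.0475]),np.array([.5816,-.0478])):
    for e in((277,346),(280.5,396),(284,446)): run(f,g(230,8),g(232,350),g(235,490),g(*e),C)
```

```text
C [ 0.5819 -0.0476] [(np.float64(230.37), np.float64(0.066)), (np.float64(230.45), np.float64(0.0993)), (np.float64(239.98), np.float64(0.068))] line 230.61
C [ 0.5819 -0.0476] [(np.float64(230.37), np.float64(0.066)), (np.float64(230.45), np.float64(0.0993)), (np.float64(239.13), np.float64(0.08))] line 230.61
C [ 0.5819 -0.0476] [(np.float64(230.37), np.float64(0.066)), (np.float64(230.45), np.float64(0.0993)), (np.float64(238.49), np.float64(0.0926))] line 230.61
C [ 0.5824 -0.0475] [(np.float64(230.11), np.float64(0.0664)), (np.float64(230.28), np.float64(0.0997)), (np.float64(239.67), np.float64(0.0683))] line 230.61
C [ 0.5824 -0.0475] [(np.float64(230.11), np.float64(0.0664)), (np.float64(230.28), np.float64(0.0997)), (np.float64(238.87), np.float64(0.0804))] line 230.61
C [ 0.5824 -0.0475] [(np.float64(230.11), np.float64(0.0664)), (np.float64(230.28), np.float64(0.0997)), (np.float64(238.27), np.float64(0.0929))] line 230.61
C [ 0.5816 -0.0478] [(np.float64(230.47), np.float64(0.0657)), (np.float64(230.52), np.float64(0.099)), (np.float64(240.13), np.float64(0.0677))] line 230.61
C [ 0.5816 -0.0478] [(np.float64(230.47), np.float64(0.0657)), (np.float64(230.52), np.float64(0.099)), (np.float64(239.25), np.float64(0.0797))] line 230.61
C [ 0.5816 -0.0478] [(np.float64(230.47), np.float64(0.0657)), (np.float64(230.52), np.float64(0.099)), (np.float64(238.59), np.float64(0.0923))] line 230.61
```

Radii match the clip (68 to 93 mm). The clip's middle is at 234.1° and the lever at 230.4°, so about 3.7° is left, or 7 mm at the pin.

Request:
move_arm(rows=[{"travel": [-0.0005, 0.003, 0], "turn": [0, 0, -1.5]}, {"travel": [-0.0005, 0.003, 0], "turn": [0, 0, -1.5]}, {"travel": [0, 0.001, 0], "turn": [0, 0, -0.5]}, {"travel": [0, 0, 0], "turn": [0, 0, 0]}, {"travel": [0, 0, 0], "turn": [0, 0, 0]}])

```text
time_s: 8.6
ee_pos: [0.4997, -0.1253, 0.0554]
orientation: [0.903, 0.429, 0.001, -0.002]
force: [0.3, 0.5, -0.2]
finger_gap: -0.0
```

```bash
python3 st.py
python3 - <<'E'
from ang import *
f=grab('wrist'); save(f,'w7',(240,0,480,320),1.8)
E
```

```text
8.6 [ 0.4997 -0.1253  0.0554] yaw 50.9 z [ 0.001  0.004 -1.   ] tcp r,ang 0.1135 223.26 F [ 0.3  0.5 -0.2] q6 2.33
```

View pics/w7.png

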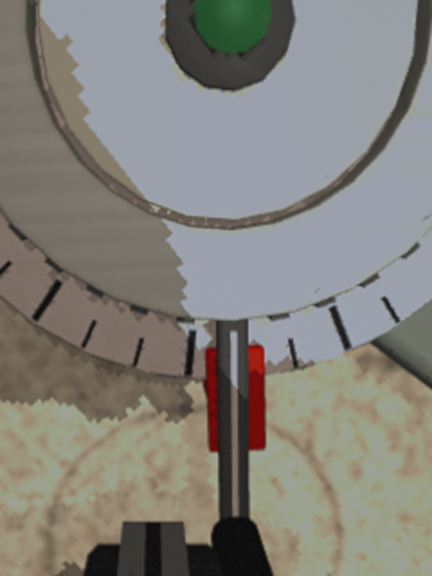

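The clip spans x 207 to 264 at row 400 (middle 236) and the lever is at x 234, so it's centred within about 1 mm. I'll back off, raise the tool and look for the button.

Request:
move_arm(rows=[{"travel": [0, -0.01, 0], "turn": [0, 0, 0]}, {"travel": [-0.003, -0.015, 0], "turn": [0, 0, 0]}, {"travel": [0, 0, -0.04], "turn": [0, 0, 0]}, {"travel": [0, 0, -0.045], "turn": [0, 0, 0]}, {"travel": [0, 0, -0.03], "turn": [0, 0, 0]}])

```text
time_s: 9.15
ee_pos: [0.4713, -0.111, 0.1686]
orientation: [0.904, 0.428, -0.005, -0.004]
force: [1.2, 0.2, 0.1]
finger_gap: -0.0001
```

```bash
python3 st.py
cat > btn.py <<'E'
from h import *
f=grab('wrist'); hsv=cv2.cvtColor(f['img'],cv2.COLOR_RGB2HSV)
m=((hsv[...,0]>48)&(hsv[...,0]<75)&(hsv[...,1]>150)&(hsv[...,2]>70)).astype(np.uint8)
n,l,st,ce=cv2.connectedComponentsWithStats(m)
for i in range(1,n):
    if st[i,4]>80: print(st[i],ce[i].round(1),dep(f,*ce[i]).round(4),atz(f,*ce[i],.056).round(4))
r=((hsv[...,1]>180)&((hsv[...,0]<6)|(hsv[...,0]>174))&(hsv[...,2]>100)).astype(np.uint8)
n,l,st,ce=cv2.connectedComponentsWithStats(r)
for i in range(1,n):
    if st[i,4]>50: print('red',st[i],ce[i].round(1),dep(f,*ce[i]).round(4))
E
python3 btn.py
```

```text
9.15 [ 0.4713 -0.111   0.1686] yaw 50.7 z [-0.011  0.003 -1.   ] tcp r,ang 0.128 209.74 F [1.2 0.2 0.1] q6 2.29
[ 512  138   40   41 1253] [531.4 158.1] [ 0.6149 -0.1648  0.0551] [ 0.6146 -0.1644  0.056 ]
red [389 154   4  36 100] [390.4 170.4] [ 0.5315 -0.1079  0.059 ]
red [404 154   4  36 143] [405.5 171.4] [ 0.5394 -0.1152  0.059 ]
```

The red strips on both sides of the lever are equal: 389–393 and 404–408, with the lever centred at 398.5. The button top is at (0.6147, −0.1646, 0.0555), 0.122 m from the axis as specified. I'll move over it.

Request:
move_arm(rows=[{"travel": [0.012, 0.036, 0], "turn": [0, 0, 0]}, {"travel": [0.012, 0.036, 0], "turn": [0, 0, 0]}, {"travel": [0.012, 0.036, 0], "turn": [0, 0, 0]}, {"travel": [0.012, 0.036, 0], "turn": [0, 0, 0]}, {"travel": [0, 0, 0], "turn": [0, 0, 0]}])

```text
time_s: 9.7
ee_pos: [0.6191, -0.1644, 0.1762]
orientation: [0.904, 0.429, 0.003, -0.001]
force: [-0.5, 0.4, -1.1]
finger_gap: -0.0001
```

```bash
cat > st2.py <<'E'
from h import *
s=monitor.sense(); M=R.from_quat(s['orientation']).as_matrix(); d=np.array([.6147,-.1646,.0])-s['ee_pos']; d[2]=0
print(s['time_s'],s['ee_pos'].round(4),'z',M[:,2].round(3),'to button in tool axes',(M.T@d).round(4),'F',s['force'].round(1),'q',s['joint_positions'].round(2))
z=np.cross(M[:,2],[0,0,-1]); print('tilt fix deg',np.degrees(M.T@z).round(2))
E
python3 st2.py
```

```text
9.7 [ 0.6191 -0.1644  0.1762] z [ 0.004  0.004 -1.   ] to button in tool axes [-0.0029 -0.0033 -0.    ] F [-0.5  0.4 -1.1] q [ 0.04  0.32 -0.12 -0.   -1.13  2.42]
tilt fix deg [ 0.03 -0.31  0.  ]
```

Request:
move_arm(rows=[{"travel": [-0.003, -0.003, 0.03], "turn": [0, -0.3, 0]}, {"travel": [0, 0, 0.035], "turn": [0, 0, 0]}, {"travel": [0, 0, 0.03], "turn": [0, 0, 0]}, {"travel": [0, 0, 0.018], "turn": [0, 0, 0]}, {"travel": [0, 0, 0], "turn": [0, 0, 0]}])

```text
time_s: 10.2
ee_pos: [0.6128, -0.1631, 0.0582]
orientation: [0.904, 0.427, -0.0, -0.0]
force: [-0.1, -0.3, 0.7]
finger_gap: -0.0003
```

```bash
python3 st2.py
```

```text
10.2 [ 0.6128 -0.1631  0.0582] z [-0. -0. -1.] to button in tool axes [ 0.      0.0024 -0.    ] F [-0.1 -0.3  0.7] q [ 0.05  0.42 -0.27  0.   -0.89  2.41]
tilt fix deg [-0.01  0.01  0.  ]
```

Request:
move_arm(rows=[{"travel": [0, 0.002, 0.003], "turn": [0, 0, 0]}, {"travel": [0, 0, 0.003], "turn": [0, 0, 0]}, {"travel": [0, 0, 0], "turn": [0, 0, 0]}])

```text
time_s: 10.5
ee_pos: [0.615, -0.1638, 0.054]
orientation: [0.904, 0.427, 0.001, 0.001]
force: [1.2, -0.2, 0.2]
finger_gap: -0.0001
```

Request:
move_arm(rows=[{"travel": [0, 0, 0.004], "turn": [0, 0, 0]}, {"travel": [0, 0, 0.004], "turn": [0, 0, 0]}, {"travel": [0, 0, 0.004], "turn": [0, 0, 0]}, {"travel": [0, 0, 0.003], "turn": [0, 0, 0]}])

```text
time_s: 10.9
ee_pos: [0.6169, -0.1639, 0.0409]
orientation: [0.904, 0.427, 0.003, 0.002]
force: [0.4, 0.3, -1.1]
finger_gap: -0.0003
```

Request:
move_arm(rows=[{"travel": [-0.001, -0.001, 0.004], "turn": [0, 0, 0]}, {"travel": [0, 0, 0.003], "turn": [0, 0, 0]}, {"travel": [0, 0, 0.002], "turn": [0, 0, 0]}, {"travel": [0, 0, 0], "turn": [0, 0, 0]}])

```text
time_s: 11.3
ee_pos: [0.6153, -0.1641, 0.0307]
orientation: [0.904, 0.427, 0.003, 0.002]
force: [-0.2, 1.0, 1.5]
finger_gap: 0.0003
```

Request:
move_arm(rows=[{"travel": [0, 0, 0.002], "turn": [0, 0, 0]}, {"travel": [0, 0, 0.002], "turn": [0, 0, 0]}, {"travel": [0, 0, 0], "turn": [0, 0, 0]}])

```text
time_s: 11.6
ee_pos: [0.6153, -0.1641, 0.0274]
orientation: [0.904, 0.428, 0.003, 0.002]
force: [-1.4, 0.8, 3.7]
finger_gap: 0.0002
```

```bash
python3 st2.py
```

```text
11.6 [ 0.6153 -0.1641  0.0274] z [ 0.007 -0.001 -1.   ] to button in tool axes [-0.0008 -0.0002 -0.    ] F [-1.4  0.8  3.7] q [ 0.05  0.46 -0.29  0.   -0.81  2.41]
tilt fix deg [ 0.34 -0.21  0.  ]
```

Request:
move_arm(rows=[{"travel": [0, 0, 0.002], "turn": [0, 0, 0]}, {"travel": [0, 0, 0.001], "turn": [0, 0, 0]}, {"travel": [0, 0, 0], "turn": [0, 0, 0]}])

```text
time_s: 11.9
ee_pos: [0.6154, -0.1641, 0.0278]
orientation: [0.904, 0.428, 0.003, 0.002]
force: [-1.5, 0.6, 4.4]
finger_gap: 0.0004
```

Request:
move_arm(rows=[{"travel": [0, 0, 0.002], "turn": [0, 0, 0]}, {"travel": [0, 0, 0], "turn": [0, 0, 0]}])

```text
time_s: 12.1
ee_pos: [0.6155, -0.1641, 0.0276]
orientation: [0.904, 0.428, 0.004, 0.003]
force: [-2.2, 1.2, 4.1]
finger_gap: -0.0003
```

Request:
move_arm(rows=[{"travel": [0, 0, 0.004], "turn": [0, 0, 0]}, {"travel": [0, 0, 0.004], "turn": [0, 0, 0]}])

```text
time_s: 12.3
ee_pos: [0.616, -0.1644, 0.0265]
orientation: [0.903, 0.43, 0.004, 0.004]
force: [-18.9, 9.1, 45.5]
finger_gap: 0.0002
```

```bash
python3 st2.py
python3 - <<'E'
from h import *
# tip height now and button-top height from the cameras
s=monitor.sense()
f=grab('side'); save(f,'sd2',(270,225,420,350),5)
w=grab('wrist')
for p in((325,291),(325,293),(325,296)): print(dep(w,*p).round(4))
g=dict(f); hsv=cv2.cvtColor(f['img'],cv2.COLOR_RGB2HSV)
m=(hsv[...,0]>48)&(hsv[...,0]<75)&(hsv[...,1]>150)&(hsv[...,2]>70); m[:290]=0
v,u=np.nonzero(m); P=np.array([dep(f,a,b) for a,b in zip(u,v)]); k=np.hypot(P[:,0]-.615,P[:,1]+.165)<.014
print(k.sum(),P[k].round(4)[::4].tolist())
E
```

```text
12.3 [ 0.616  -0.1644  0.0265] z [ 0.011 -0.004 -1.   ] to button in tool axes [-0.001  -0.0009 -0.    ] F [-18.9   9.1  45.5] q [ 0.05  0.46 -0.3   0.01 -0.81  2.41]
tilt fix deg [ 0.62 -0.22 -0.  ]
[ 0.6225 -0.1557  0.0538]
[ 0.6225 -0.1557  0.0555]
[ 0.6226 -0.1555  0.0588]
53 [[0.6016, -0.1616, 0.049], [0.626, -0.1696, 0.0493], [0.6237, -0.1717, 0.0498], [0.603, -0.1686, 0.0492], [0.6091, -0.1704, 0.0496], [0.6245, -0.1745, 0.0502], [0.6074, -0.171, 0.0483], [0.6191, -0.1759, 0.0507], [0.6025, -0.1708, 0.047], [0.609, -0.1767, 0.0517], [0.6159, -0.1758, 0.049], [0.6076, -0.1761, 0.0491], [0.6154, -0.1777, 0.0489], [0.6136, -0.1786, 0.0456]]
```

The button was already on its stop: its top now reads about 0.049 against 0.0555 before, and the force rose to 45 N. I'll lift off straight away.

Request:
move_arm(rows=[{"travel": [0, 0, -0.006], "turn": [0, 0, 0]}, {"travel": [0, 0, -0.025], "turn": [0, 0, 0]}, {"travel": [0, 0, -0.04], "turn": [0, 0, 0]}, {"travel": [0, 0, -0.045], "turn": [0, 0, 0]}, {"travel": [-0.012, -0.036, 0], "turn": [0, 0, 0]}])

```text
time_s: 12.9
ee_pos: [0.5817, -0.151, 0.1462]
orientation: [0.903, 0.43, 0.005, 0.005]
force: [0.0, 0.0, -0.0]
finger_gap: 0.0002
```

Request:
move_arm(rows=[{"travel": [-0.012, -0.036, -0.01], "turn": [0, 0, 0]}, {"travel": [-0.012, -0.036, -0.01], "turn": [0, 0, 0]}, {"travel": [-0.012, -0.036, 0], "turn": [0, 0, 0]}, {"travel": [0, 0, 0], "turn": [0, 0, 0]}, {"travel": [0, 0, 0], "turn": [0, 0, 0]}])

```text
time_s: 13.4
ee_pos: [0.4691, -0.1086, 0.1654]
orientation: [0.903, 0.429, 0.007, 0.005]
force: [1.3, 0.4, 0.1]
finger_gap: -0.0001
```

```bash
python3 st2.py; python3 btn.py
python3 - <<'E'
from h import *
f=load('wrist'); save(f,'end')
E
```

```text
13.4 [ 0.4691 -0.1086  0.1654] z [ 0.016 -0.002 -1.   ] to button in tool axes [0.0486 0.1482 0.0025] F [1.3 0.4 0.1] q [ 0.19  0.06 -0.48  0.01 -1.01  2.27]
tilt fix deg [ 0.82 -0.49 -0.  ]
[ 512  142   39   40 1218] [530.9 161.4] [ 0.6145 -0.1644  0.0561] [ 0.6146 -0.1645  0.056 ]
red [405 157   4  36 144] [406.5 174.5] [ 0.5394 -0.1153  0.0584]
red [390 158   4  36 100] [391.5 173.8] [ 0.5314 -0.1081  0.0592]
```

View pics/end.png

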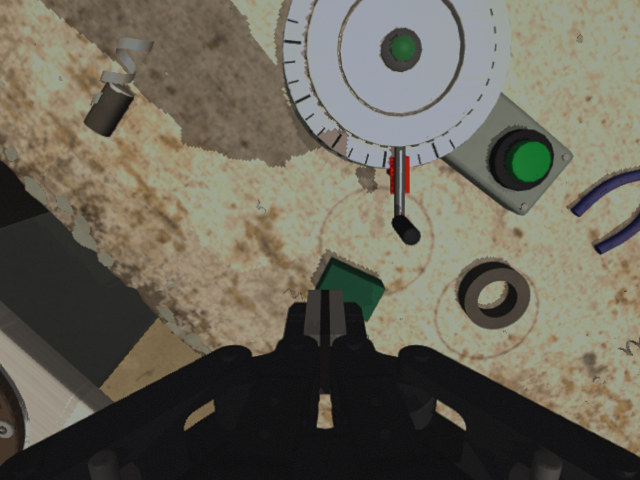

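The final view shows the lever at (399,175) with red visible on both sides. The button at (531,161) is back up at 0.056. The loose things in view look undisturbed and the fingers are clear.

```bash
python3 -c "
from h import *
print(hand_in())"
```

```text
the job is handed in; nothing more can be done
None
```

I pushed the lever round by its pin to the red clip, pressed the lamp button fully and let it come up, then handed the job in at about 13.5 s. No verdict is reported.

**Last checks:**
- **Lever:** centred over the clip within about 1 mm. Equal strips of red (4 px each) showed on both sides, and they were the same after the button press.
- **Clip:** still in place at 234° round the stage. The push forces I read on the pin stayed at about 3 N or less.
- **Button:** its top went from 0.0555 m to about 0.049 m when pressed, which is close to the full 6 mm. It was back at 0.056 m afterwards.
- **Loose things:** the wax block, tape, loupe and cutters looked undisturbed in the final picture. The spool and polishing bar were out of view, but the fingers passed only above their height.
- **Arm:** clear of everything at the end.

**What disagreed or went wrong:**
- **Finger height:** the shut fingertips are really about 28 mm above the reported TCP. The first pass went over the pin without touching it, so I redid it lower.
- **Button force:** my last press was against a button already at its stop, and the reading peaked at about 45 N for an instant. That is under the 120 N wrist limit. It is over the 40 N limit for the arm or gripper body, though only the fingertips should have been touching.

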